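# Recorded walk-through of a town model

## Task

Record a short walk-through of the town model: press the recorder's red button fully down and let it come back up, then point straight down at the red-roofed house with the fingertips just above the middle of its roof (two or three centimetres, not touching) for about two seconds, then point at the round blue-roofed pavilion in the same way, and finally press and release the red button again to stop. Rise well clear when you move across, so that neither the grey-roofed house nor the flat-roofed block gets pointed at, and do not touch the model, its buildings or the loose things standing around it. Finish clear of everything.

Things in the scene. Friction and masses are not known exactly. Their poses are not given: they have to be found in the camera images.
- rec (a joint): travel of the recorder's red push button, m: 0 up (sprung), 0.006 fully down; it moves straight down, takes about 5 N to bottom and springs back when let go
- rec_top (a point): centre of the top face of the red button cap (28 mm diameter) while up, facing up, 50 mm above the desk, 18 mm to -x of the recorder's centre (cap 10 mm proud of its 44 mm grey housing); moves down with the cap
- recorder: black desk recorder, fixed to the desk, 100 (x) x 130 (y) x 28 mm high, with a small dark screen on its +x part and the red button in a grey housing on top; its underside centre is the origin, z up
- site_model: white base board of the town model, fixed to the desk, 280 (x) x 300 (y) x 30 mm thick; grey streets cross at its centre, four loose buildings stand one in each quarter (any building in any quarter), centres about 72 mm (x) and 80 mm (y) from the centre; six model trees 29 mm tall near its edges; its underside centre is the origin, z up
- red_house: TARGET 1: loose white house, 64 x 68 mm, 80 mm tall, red-brown gable roof with ridge along its x; stands on the board; its underside centre is the origin, z up
- red_house_top (a point): middle of the red roof's ridge, 80 mm above that house's underside, z up
- pavilion: TARGET 2: loose round white pavilion, 68 mm diameter, 64 mm tall, with a low blue conical roof flattened at the top; stands on the board; its underside centre is the origin, z up
- pavilion_top (a point): centre of the blue roof's top, 64 mm above the pavilion's underside, z up
- grey_house: loose white house like the red one, 64 x 68 mm, 80 mm tall, but with a dark grey gable roof: not to be pointed at; its underside centre is the origin, z up
- grey_house_top (a point): middle of the grey roof's ridge, 80 mm above its underside
- flat_block: loose white block, 64 x 64 mm, 78 mm tall, with a flat pale wooden roof: not to be pointed at; its underside centre is the origin, z up
- flat_block_top (a point): centre of the flat wooden roof, 78 mm above its underside
- treehouse: loose tree-house model on a 120 mm square foot, 175 mm tall, slatted wooden roof, bystander left of the board; its underside centre is the origin, z up
- pencil_cup: loose white cup of pencils, 76 mm diameter, 165 mm tall, bystander left of the board, beyond the tree house; its underside centre is the origin, z up
- stick_jar: loose glass jar of wooden sticks, 76 mm diameter, 185 mm tall, bystander beyond the recorder; its underside centre is the origin, z up
- tape_roll: loose yellow tape roll, 90 mm diameter, 22 mm tall, bystander on the robot's side of the recorder; its underside centre is the origin, z up
- sanding_block: loose cork sanding block, 60 x 35 x 30 mm tall, bystander beyond the board; its underside centre is the origin, z up

How it is judged (in metres and radians):
On the way, in this order (a step that is already met when the one before it is completed fails the run):
1. the red button is pressed down (start) (value of joint rec above 0.0045 m), for 0.05 s.
2. the tool points down at the red-roofed house from just above, button up (horizontal distance between the grasp point and red_house_top below 0.025 m and z of the grasp point in the frame of red_house_top between 0.021 and 0.07 m and angle between the grasp point's own z axis and vertical above 2.6 rad and value of joint rec below 0.002 m), for 1.6 s.
3. the tool points down at the blue-roofed pavilion from just above, button up (horizontal distance between the grasp point and pavilion_top below 0.025 m and z of the grasp point in the frame of pavilion_top between 0.021 and 0.07 m and angle between the grasp point's own z axis and vertical above 2.6 rad and value of joint rec below 0.002 m), for 1.6 s.
4. the red button is pressed down again (stop) (value of joint rec above 0.0045 m), for 0.05 s.
At the end, for the whole second after the job is handed in: The button is back up (under 2 mm down); all four buildings and the five loose things on the desk stand upright (within 0.1 rad) and within 10 mm of where they began (value of joint rec below 0.002 m and distance of each of red_house, grey_house, pavilion, flat_block, treehouse, pencil_cup, stick_jar, tape_roll, sanding_block from where it was at the start of the episode below 0.01 m and angle between each of red_house, grey_house, pavilion, flat_block, treehouse, pencil_cup, stick_jar, tape_roll, sanding_block's own z axis and vertical below 0.1 rad); the robot touches nothing.
It fails at once if a building, the base board or a loose thing on the desk is touched (over 0.3 N) (contact force between any of the arm, the fingers and red_house above 0.3 N or contact force between any of the arm, the fingers and grey_house above 0.3 N or contact force between any of the arm, the fingers and pavilion above 0.3 N or contact force between any of the arm, the fingers and flat_block above 0.3 N or contact force between any of the arm, the fingers and treehouse above 0.3 N or contact force between any of the arm, the fingers and pencil_cup above 0.3 N or contact force between any of the arm, the fingers and stick_jar above 0.3 N or contact force between any of the arm, the fingers and tape_roll above 0.3 N or contact force between any of the arm, the fingers and sanding_block above 0.3 N or contact force between any of the arm, the fingers and site_model above 0.3 N).
It fails at once if a loose thing is lifted, carried or pushed more than 10 mm (distance of any of red_house, grey_house, pavilion, flat_block, treehouse, pencil_cup, stick_jar, tape_roll, sanding_block from where it was at the start of the episode above 0.01 m).
It fails at once if one of the other two buildings is pointed at ((horizontal distance between the grasp point and grey_house_top below 0.025 m and z of the grasp point in the frame of grey_house_top between -0.05 and 0.07 m) or (horizontal distance between the grasp point and flat_block_top below 0.025 m and z of the grasp point in the frame of flat_block_top between -0.05 and 0.07 m)).
It also fails if it takes over 66 s, if anything falls off the work surface, if the arm or the gripper's body presses on something with over 40 N, if the wrist force passes 120 N, or if a joint passes its speed limit or range.

## Robot

A 6-joint arm with a two-finger parallel gripper is mounted at the origin on the work surface. World frame = base frame: x ahead of the robot, y to its left, z up, the work surface at z = 0. Lengths are in m, angles in degrees, forces in N, time in s.
With the tool pointing down it reaches from about 0.3 to 0.75 m from the base axis. Payload 8.5 kg.
Tool frame: the origin (TCP) lies between the finger pads, 19 mm behind the fingertips; this is the grasp point; z points along the fingers, y is the line along which they close (so a half turn about z gives the same grasp; the last joint's range is limited). The gripper opens to 85 mm and grips with 20 to 120 N. Pads are 22 mm wide; open, the fingers measure 114 mm over their backs; the gripper's body (76 mm by 85 mm) begins 54 mm behind the grasp point. The pads swing forward as they close: fully open they stand 13 mm farther back than shut.
Start: joints at [62.091, 21.807, 74.336, -0, 83.858, -12.336], TCP at [0.148, 0.53, 0.25] pointing down, gripper open.
Joint ranges: [-178.18, 178.18], [-50.72, 133.34], [12.68, 142.11], [-81.47, 261.47], [9.98, 163.14], [-165.26, 165.26]. Speed limits (degrees/s): [136.94, 136.94, 180, 180, 180, 180].

## Interface

Orientations are given as a 3x3 rotation matrix whose columns are the frame's x, y, z axes.
In Python, from rig import env, get_image, close_job gives the robot as it stands.
- The arm moves only by the tool step_arm, never from a script. Its argument "targets" is a list of rows, each a list of 2 entries, a list of its own where there are three numbers: the shift along the tool's x, y, z as a fraction of full scale, then the turn, a rotation vector about the tool's x, y, z as a fraction of full scale. In form: [[[x, y, z], [wx, wy, wz]], ...]. A call has 1 to 10 rows; each row is the pose to reach, as a shift and turn from the pose commanded when the call began, along the tool's axes at that moment; what a row does not reach only later rows make up. Full scale, the value 1, is 0.3 m for a shift and 45 degrees for a turn. A row lasts 1/12 s, in which the tool goes at most 41.7 mm and 7.16 degrees, less where a joint would pass 70% of its speed; a pose out of reach is approached as far as the arm can. A call with a number of a shift or a turn outside -1 to 1 is refused whole. A call with a gripper value outside its range is refused whole. "jaw" is the finger opening in mm, from 0 to 85.4, set as the call begins (left out, the last holds). The fingers move at their own pace and stop on an object; "grip_force" is the grip in N (left out, the last holds). Time passes only in rows, so rows that repeat a pose let the fingers close. It gives the time, the measured TCP pose, the force, the opening and the grip force at its end, in the units of the state.
- env.observe(): the state, without advancing time (a new reading comes with each control period).
- get_image(name): name is "scene" or "top" or "wrist"; returns a dict with "img" (400x640x3 uint8, red, green, blue), "z_map" (400x640 float32, m along the optical axis (not along the pixel's ray), 0 where there is no reading), "intrinsics" (3x3 intrinsics, pixels), "rvec" (rotation vector, rad) and "tvec" (3), from world to camera coordinates, as OpenCV has them. Camera axes: x right, y down, z forward; pixel columns grow to the right and rows downward; lengths in m; the calibration is good to about 2 mm. A picture is of the moment at which its call begins.
- close_job(): hands the job in; it is judged then, once.
The state is a dict: "time_s": time; "q": joint angles; "qvel": joint speeds; "joint_efforts": joint torques, N m; "position": TCP position; "tool_rot": TCP orientation; "ft_force": force on the tool from outside, world axes, zero at the start; "wrist_torque": the same for the moment, N m; "grip_width": finger opening in m; "gripper_force": force on a finger pad.
Only numpy, scipy, OpenCV 4.12 (cv2) and the standard library are available. Lean on these libraries where they do the work, as an engineer would, in place of code of your own. Each camera call takes 0.05 s, during which the arm holds its last target. There are 200 camera calls.

## Working session

There is one attempt and no reset: what is moved stays moved. The work goes in short steps, Python scripts to look and compute and a tool call to move; the robot and the scene stay as the last step left them, time stands still between calls to the robot, and variables do not carry over. Pictures are saved under pics/ and viewed, at most 10 in all, crops included, and the job is handed in when it is done.

Besides the shell and the picture viewer there is one more tool, called after "Call:" by a JSON object that holds its "fn" and its "kwargs", one argument or row to a line. step_arm: Moves the arm, as the interface text tells. Its arguments: {"type":"object","properties":{"targets":{"type":"array","items":{"type":"array"}},"jaw":{"type":"number"},"grip_force":{"type":"number"}},"required":["targets"]}

```bash
ls; mkdir -p pics; cat > h.py <<'E'
import numpy as np, cv2
from rig import env, get_image
def cam(n):
    d=get_image(n); K=np.array(d["intrinsics"]); R=cv2.Rodrigues(np.array(d["rvec"],float))[0]; t=np.array(d["tvec"],float).ravel()
    return d["img"],d["z_map"],K,R,t
def world(z,K,R,t):
    v,u=np.mgrid[:z.shape[0],:z.shape[1]]
    p=np.stack([(u-K[0,2])/K[0,0]*z,(v-K[1,2])/K[1,1]*z,z],-1)
    return (p-t)@R
def ray(u,v,h,K,R,t):
    d=R.T@np.linalg.inv(K)@[u,v,1]; o=-R.T@t
    return o+d*(h-o[2])/d[2]
E
python3 - <<'E'
from h import *
o=env.observe(); print(o["time_s"],o["position"],np.round(o["tool_rot"],3),o["grip_width"])
for n in("top","scene"):
    im,z,K,R,t=cam(n); cv2.imwrite(f"pics/{n}0.png",im[...,::-1]); print(n,K[0],(-R.T@t).round(3)); np.savez(n+"0.npz",im=im,z=z,K=K,R=R,t=t)
E
```

```text
pics
0.0 [0.14751568 0.52957319 0.24938399] [[-0.963  0.268 -0.001]
 [ 0.268  0.963 -0.001]
 [ 0.    -0.001 -1.   ]] 0.0853360401593814
top [369.42579044   0.         315.01905797] [0.466 0.02  1.059]
scene [389.77206572   0.         315.58422707] [ 1.1   -0.192  1.03 ]
```

View pics/top0.png

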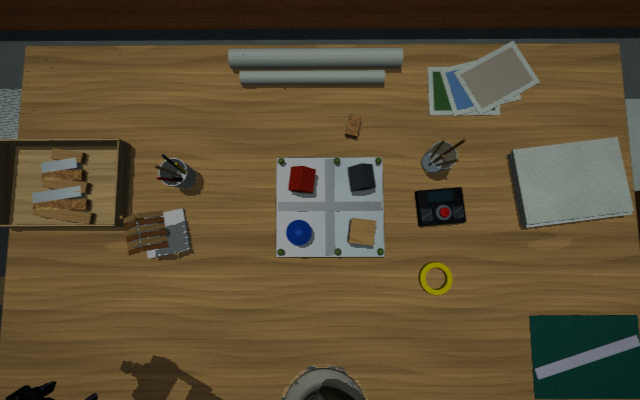

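View pics/scene0.png

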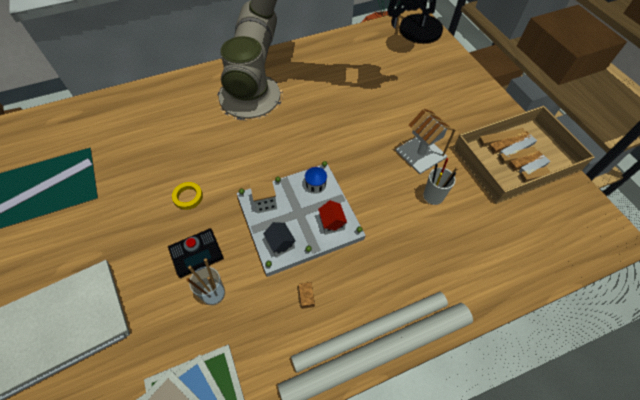

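Top view: red house at about (302,180), pavilion (299,233), grey house (361,178), flat block (362,232), button (444,212), jar (440,158), tape (437,279). In the scene view the same things are at red (332,215), blue (316,180) and button (191,243). The arm covers none of them.

```bash
python3 - <<'E'
from h import *
C={n:np.load(n+"0.npz") for n in("top","scene")}
def hsvm(im,k):
    h=cv2.cvtColor(im,cv2.COLOR_RGB2HSV).astype(int); H,S,V=h[...,0],h[...,1],h[...,2]
    if k=="red": return ((H<6)|(H>172))&(S>150)&(V>60)
    if k=="blue": return (H>105)&(H<130)&(S>150)&(V>60)
rois={("red","top"):(280,155,325,205),("red","scene"):(310,190,355,240),("blue","top"):(280,210,320,255),("blue","scene"):(300,160,335,200),("but","top"):(430,200,460,225),("but","scene"):(180,232,203,255)}
W={n:world(c["z"],c["K"],c["R"],c["t"]) for n,c in C.items()}
rays={}
for (k,n),(a,b,e,f) in rois.items():
    c=C[n]; m=np.zeros(c["z"].shape,bool); m[b:f,a:e]=True
    m&=hsvm(c["im"],"blue" if k=="blue" else "red")
    P=W[n][m]; zt=np.percentile(P[:,2],95); T=P[P[:,2]>zt-.012]
    v,u=np.nonzero(m); 
    print(k,n,m.sum(),"px",u.mean().round(1),v.mean().round(1),"meanxyz",P.mean(0).round(4),"min",P.min(0).round(3),"max",P.max(0).round(3),"top",T.mean(0).round(4),len(T))
    rr=np.array([u.mean(),v.mean(),1]); rays.setdefault(k,[]).append((-c["R"].T@c["t"],c["R"].T@np.linalg.inv(c["K"])@rr))
    if k!="blue": print("   minrect",cv2.minAreaRect(np.float32(P[:,:2])))
for k,r in rays.items():
    A=np.zeros((3,3));b=np.zeros(3)
    for o,d in r:
        d=d/np.linalg.norm(d);M=np.eye(3)-np.outer(d,d);A+=M;b+=M@o
    print(k,"triangulated",np.linalg.solve(A,b).round(4))
c=C["top"]; w=W["top"]
# everything tall: components in top height map
m=((w[...,2]>.045)&(w[...,2]<.3)&(c["z"]>0)).astype(np.uint8)
N,L,S,_=cv2.connectedComponentsWithStats(m)
for i in range(1,N):
    if S[i,4]>40: P=w[L==i]; print(S[i],P.min(0).round(3),P.max(0).round(3),P.mean(0).round(3))
# base board edges
h=c["im"].astype(int); print("tape",w[279,424:450,2].round(3).max())
for (u,v) in((276,158),(383,158),(276,257),(384,257)): print("board corner",ray(u,v,.03,c["K"],c["R"],c["t"]).round(3))
E
```

```text
red top 567 px 301.8 178.5 meanxyz [0.6212 0.054  0.0953] min [0.466 0.02  0.074] max [0.655 0.089 1.059] top [0.6206 0.0535 0.1073] 237
   minrect ((0.5603866577148438, 0.05474637821316719), (0.19005171954631805, 0.06787839531898499), 0.5482892394065857)
red scene 568 px 331.8 215.3 meanxyz [0.6309 0.0531 0.0925] min [ 0.589 -0.192  0.051] max [1.1   0.092 1.03 ] top [0.6278 0.0549 0.1078] 207
   minrect ((0.8521515727043152, -0.04343320429325104), (0.0728553831577301, 0.5743532180786133), 66.26459503173828)
blue top 496 px 298.6 232.1 meanxyz [0.4804 0.0625 0.0886] min [0.449 0.02  0.028] max [0.512 0.094 1.059] top [0.48   0.0612 0.0914] 373
blue scene 320 px 315.5 176.3 meanxyz [0.4887 0.0633 0.0869] min [0.453 0.033 0.073] max [0.516 0.096 0.097] top [0.4865 0.0643 0.0885] 257
but top 75 px 444.3 211.8 meanxyz [ 0.5348 -0.3344  0.0496] min [ 0.523 -0.347  0.038] max [ 0.546 -0.322  0.054] top [ 0.5346 -0.3345  0.0497] 74
   minrect ((0.534316897392273, -0.334753155708313), (0.025136375799775124, 0.022369232028722763), 88.22370910644531)
but scene 76 px 190.4 242.0 meanxyz [ 0.53
[... 933 characters left out ...]
56 0.089 0.112] [0.62  0.053 0.092]
[440 207  10  11  78] [ 0.521 -0.348  0.046] [ 0.548 -0.322  0.054] [ 0.534 -0.335  0.05 ]
[348 218  29  28 657] [ 0.447 -0.137  0.046] [ 0.516 -0.067  0.113] [ 0.482 -0.101  0.106]
[287 220  25  26 511] [0.447 0.03  0.076] [0.512 0.094 0.098] [0.48  0.062 0.087]
[ 22 381  35  18 282] [0.147 0.562 0.241] [0.179 0.595 0.3  ] [0.165 0.574 0.277]
[306 386  49  14 430] [ 0.05  -0.073  0.046] [0.106 0.045 0.168] [ 0.094 -0.014  0.128]
[ 86 393  12   7  55] [0.137 0.47  0.243] [0.147 0.482 0.276] [0.143 0.477 0.259]
tape 0.023
board corner [0.691 0.129 0.03 ]
board corner [ 0.689 -0.174  0.03 ]
board corner [0.413 0.127 0.03 ]
board corner [ 0.412 -0.17   0.03 ]
```

The measurements agree with the given sizes: red ridge at (0.623, 0.055, 0.110), pavilion top at (0.481, 0.063, 0.094), button at (0.535, -0.333, 0.050). All three are within reach. I'll close the jaw and travel high.

Call:
{"fn": "step_arm", "kwargs": {
  "targets": [
    [[-0.05, -0.04, 0], [0, 0, 0]],
    [[-0.14, -0.12, 0], [0, 0, 0]],
    [[-0.24, -0.21, 0], [0, 0, 0]],
    [[-0.34, -0.3, 0], [0, 0, 0]],
    [[-0.44, -0.39, 0], [0, 0, 0]],
    [[-0.54, -0.48, 0], [0, 0, 0]],
    [[-0.64, -0.57, 0], [0, 0, 0]],
    [[-0.74, -0.66, 0], [0, 0, 0]],
    [[-0.84, -0.75, 0], [0, 0, 0]],
    [[-0.9, -0.8, 0], [0, 0, 0]]
  ],
  "jaw": 0
}}

```text
time_s: 0.93
position: [0.3445, 0.2233, 0.2499]
tool_rot: [[-0.963, 0.27, 0.0], [0.27, 0.963, -0.001], [-0.0, -0.001, -1.0]]
ft_force: [0.2, 1.3, 0.2]
grip_width: -0.0001
gripper_force: 0.0
```

Call:
{"fn": "step_arm", "kwargs": {
  "targets": [
    [[-0.06, -0.08, 0], [0, 0, 0]],
    [[-0.12, -0.17, 0], [0, 0, 0]],
    [[-0.18, -0.26, 0], [0, 0, 0]],
    [[-0.24, -0.35, 0], [0, 0, 0]],
    [[-0.3, -0.44, 0], [0, 0, 0]],
    [[-0.36, -0.53, 0], [0, 0, 0]],
    [[-0.42, -0.61, 0], [0, 0, 0]],
    [[-0.48, -0.69, 0], [0, 0, 0]],
    [[-0.53, -0.76, 0], [0, 0, 0]],
    [[-0.557, -0.813, 0], [0, 0, 0]]
  ]
}}

```text
time_s: 1.77
position: [0.4395, -0.0559, 0.2497]
tool_rot: [[-0.963, 0.27, -0.0], [0.27, 0.963, -0.0], [0.0, -0.0, -1.0]]
ft_force: [0.7, 0.4, -0.9]
grip_width: -0.0
gripper_force: 0.0
```

Call:
{"fn": "step_arm", "kwargs": {
  "targets": [
    [[-0.06, -0.08, 0], [0, 0, 0]],
    [[-0.12, -0.17, 0], [0, 0, 0]],
    [[-0.18, -0.26, 0], [0, 0, 0]],
    [[-0.24, -0.35, 0], [0, 0, 0]],
    [[-0.3, -0.44, 0], [0, 0, 0]],
    [[-0.37, -0.54, 0], [0, 0, 0]],
    [[-0.44, -0.64, 0], [0, 0, 0]],
    [[-0.51, -0.74, 0], [0, 0, 0]],
    [[-0.557, -0.813, 0], [0, 0, 0]],
    [[-0.557, -0.813, 0], [0, 0, 0]]
  ]
}}

```text
time_s: 2.6
position: [0.5345, -0.3379, 0.2482]
tool_rot: [[-0.962, 0.272, -0.001], [0.272, 0.962, 0.0], [0.001, -0.0, -1.0]]
ft_force: [1.7, -0.0, -0.4]
grip_width: -0.0002
gripper_force: 0.0
```

Call:
{"fn": "step_arm", "kwargs": {
  "targets": [
    [[0, 0.01, 0.03], [0, 0, 0]],
    [[0, 0.01, 0.1], [0, 0, 0]],
    [[0, 0.01, 0.17], [0, 0, 0]],
    [[0, 0.01, 0.24], [0, 0, 0]],
    [[0, 0.01, 0.31], [0, 0, 0]],
    [[0, 0.01, 0.38], [0, 0, 0]],
    [[0, 0.01, 0.44], [0, 0, 0]],
    [[0, 0.01, 0.49], [0, 0, 0]],
    [[0, 0.01, 0.53], [0, 0, 0]],
    [[0, 0.01, 0.53], [0, 0, 0]]
  ]
}}

```text
time_s: 3.43
position: [0.5339, -0.3282, 0.0882]
tool_rot: [[-0.964, 0.267, -0.004], [0.267, 0.964, 0.004], [0.005, 0.003, -1.0]]
ft_force: [-0.4, -0.3, -0.6]
grip_width: -0.0
gripper_force: 0.0
```

```bash
python3 - <<'E'
from h import *
im,z,K,R,t=cam("wrist"); cv2.imwrite("pics/w1.png",im[...,::-1])
o=env.observe(); print(o["time_s"],o["position"],o["ft_force"])
h=cv2.cvtColor(im,cv2.COLOR_RGB2HSV).astype(int); m=((h[...,0]<6)|(h[...,0]>172))&(h[...,1]>150)&(h[...,2]>60)
P=world(z,K,R,t)[m]; P=P[(P[:,2]>.04)&(P[:,2]<.06)]; print(m.sum(),P.mean(0),P.min(0),P.max(0))
E
```

```text
3.4833 [ 0.53449155 -0.32885937  0.08985157] [0.3522053  0.37499692 0.14557147]
1132 [ 0.52821112 -0.33129944  0.04898958] [ 0.52050955 -0.34520448  0.04010658] [ 0.54106324 -0.31839787  0.05213864]
```

View pics/w1.png

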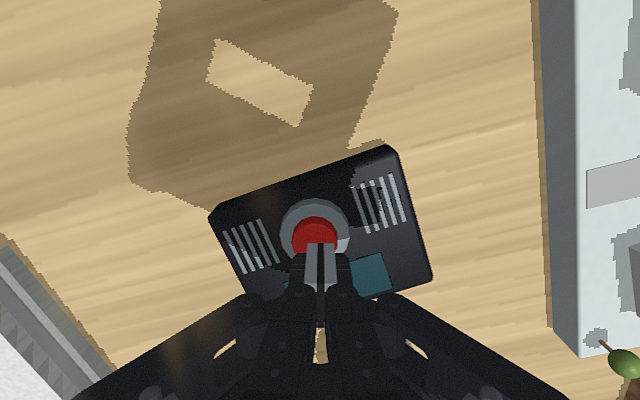

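The wrist view shows the closed fingertips at about (320,250), just over the red cap at (314,235). The cap centre is about (0.5345, -0.332), so I'll shift 3 mm and press gently.

Call:
{"fn": "step_arm", "kwargs": {
  "targets": [
    [[0, -0.01, 0.02], [0, 0, 0]],
    [[0, -0.01, 0.04], [0, 0, 0]],
    [[0, -0.01, 0.06], [0, 0, 0]],
    [[0, -0.01, 0.07], [0, 0, 0]],
    [[0, -0.01, 0.08], [0, 0, 0]],
    [[0, -0.01, 0.085], [0, 0, 0]],
    [[0, -0.01, 0.09], [0, 0, 0]],
    [[0, -0.01, 0.095], [0, 0, 0]],
    [[0, -0.01, 0.095], [0, 0, 0]],
    [[0, -0.01, 0.095], [0, 0, 0]]
  ]
}}

```text
time_s: 4.32
position: [0.5341, -0.3333, 0.0629]
tool_rot: [[-0.963, 0.268, -0.0], [0.268, 0.963, 0.0], [0.0, 0.0, -1.0]]
ft_force: [-2.9, 2.9, 4.7]
grip_width: 0.0002
gripper_force: 2.4
```

Call:
{"fn": "step_arm", "kwargs": {
  "targets": [
    [[0, 0, 0.003], [0, 0, 0]],
    [[0, 0, 0.006], [0, 0, 0]],
    [[0, 0, 0.006], [0, 0, 0]],
    [[0, 0, 0.006], [0, 0, 0]]
  ]
}}

```text
time_s: 4.65
position: [0.5342, -0.3334, 0.0626]
tool_rot: [[-0.963, 0.268, 0.0], [0.268, 0.963, -0.001], [-0.001, -0.001, -1.0]]
ft_force: [-7.0, 3.9, 15.5]
grip_width: 0.0004
gripper_force: 8.2
```

The button has bottomed out: the force jumped to 15 N with almost no travel. Rising.

Call:
{"fn": "step_arm", "kwargs": {
  "targets": [
    [[0, 0, -0.03], [0, 0, 0]],
    [[0, 0, -0.08], [0, 0, 0]],
    [[0, 0, -0.16], [0, 0, 0]],
    [[0, 0, -0.25], [0, 0, 0]],
    [[0, 0, -0.34], [0, 0, 0]],
    [[0, 0, -0.43], [0, 0, 0]],
    [[0, 0, -0.52], [0, 0, 0]],
    [[0, 0, -0.59], [0, 0, 0]],
    [[0, 0, -0.63], [0, 0, 0]],
    [[0, 0, -0.63], [0, 0, 0]]
  ]
}}

```text
time_s: 5.48
position: [0.5351, -0.3342, 0.2529]
tool_rot: [[-0.963, 0.268, 0.005], [0.268, 0.963, -0.004], [-0.006, -0.003, -1.0]]
ft_force: [-0.9, -0.4, -0.9]
grip_width: 0.0004
gripper_force: 0.0
```

Call:
{"fn": "step_arm", "kwargs": {
  "targets": [
    [[0, 0.03, 0], [0, 0, 0]],
    [[0.01, 0.1, 0], [0, 0, 0]],
    [[0.01, 0.18, 0], [0, 0, 0]],
    [[0.01, 0.26, 0], [0, 0, 0]],
    [[0.02, 0.34, 0], [0, 0, 0]],
    [[0.02, 0.42, 0], [0, 0, 0]],
    [[0.02, 0.5, 0], [0, 0, 0]],
    [[0.03, 0.58, 0], [0, 0, 0]],
    [[0.03, 0.64, 0], [0, 0, 0]],
    [[0.03, 0.66, 0], [0, 0, 0]]
  ]
}}

```text
time_s: 6.32
position: [0.5788, -0.1373, 0.2483]
tool_rot: [[-0.964, 0.266, -0.002], [0.266, 0.964, 0.002], [0.002, 0.001, -1.0]]
ft_force: [-0.2, -0.3, 0.2]
grip_width: -0.0002
gripper_force: 0.0
```

Call:
{"fn": "step_arm", "kwargs": {
  "targets": [
    [[0, 0.03, 0], [0, 0, 0]],
    [[0.01, 0.1, 0], [0, 0, 0]],
    [[0.01, 0.18, 0], [0, 0, 0]],
    [[0.01, 0.26, 0], [0, 0, 0]],
    [[0.02, 0.34, 0], [0, 0, 0]],
    [[0.02, 0.43, 0], [0, 0, 0]],
    [[0.02, 0.52, 0], [0, 0, 0]],
    [[0.03, 0.6, 0], [0, 0, 0]],
    [[0.03, 0.665, 0], [0, 0, 0]],
    [[0.03, 0.665, 0], [0, 0, 0]]
  ]
}}

```text
time_s: 7.15
position: [0.624, 0.057, 0.2488]
tool_rot: [[-0.964, 0.266, -0.001], [0.266, 0.964, 0.001], [0.001, 0.001, -1.0]]
ft_force: [0.6, 0.7, -0.5]
grip_width: -0.0004
gripper_force: 0.0
```

```bash
python3 - <<'E'
from h import *
im,z,K,R,t=cam("wrist"); cv2.imwrite("pics/w2.png",im[...,::-1])
o=env.observe(); print(o["time_s"],o["position"],o["ft_force"])
h=cv2.cvtColor(im,cv2.COLOR_RGB2HSV).astype(int)
for n,m in(("red",((h[...,0]<6)|(h[...,0]>172))&(h[...,1]>150)&(h[...,2]>50)),("blue",(abs(h[...,0]-117)<13)&(h[...,1]>150)&(h[...,2]>50))):
    P=world(z,K,R,t)[m]; P=P[(P[:,2]>.06)&(P[:,2]<.13)]; print(n,len(P),P.mean(0).round(3),np.percentile(P,2,0).round(3),np.percentile(P,98,0).round(3))
E
```

```text
7.2 [0.62375188 0.05524354 0.24877343] [-0.62245462 -0.27601058 -0.40012968]
red 4562 [0.619 0.059 0.094] [0.589 0.026 0.074] [0.652 0.09  0.11 ]
blue 4025 [0.489 0.064 0.088] [0.467 0.036 0.08 ] [0.512 0.095 0.095]
```

View pics/w2.png

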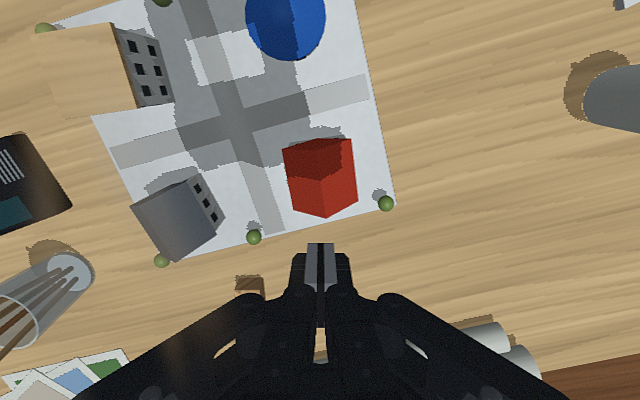

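The wrist view shows the red roof at about (320,178) and the blue roof at about (285,20), both still standing. The red roof spans x 0.589–0.652 and y 0.026–0.090, so its centre (0.621, 0.058) lies under the TCP. Descending to about 26 mm between fingertips and ridge, then holding.

Call:
{"fn": "step_arm", "kwargs": {
  "targets": [
    [[0, 0, 0.04], [0, 0, 0]],
    [[0, 0, 0.09], [0, 0, 0]],
    [[0, 0, 0.14], [0, 0, 0]],
    [[0, 0, 0.19], [0, 0, 0]],
    [[0, 0, 0.24], [0, 0, 0]],
    [[0, 0, 0.28], [0, 0, 0]],
    [[0, 0, 0.3], [0, 0, 0]],
    [[0, 0, 0.31], [0, 0, 0]],
    [[0, 0, 0.31], [0, 0, 0]],
    [[0, 0, 0.31], [0, 0, 0]]
  ]
}}

```text
time_s: 8.03
position: [0.6239, 0.0538, 0.1573]
tool_rot: [[-0.963, 0.269, 0.001], [0.269, 0.963, -0.0], [-0.001, 0.0, -1.0]]
ft_force: [-0.7, 0.1, 0.2]
grip_width: -0.0
gripper_force: 0.0
```

Call:
{"fn": "step_arm", "kwargs": {
  "targets": [
    [[0, 0, 0], [0, 0, 0]],
    [[0, 0, 0], [0, 0, 0]],
    [[0, 0, 0], [0, 0, 0]],
    [[0, 0, 0], [0, 0, 0]],
    [[0, 0, 0], [0, 0, 0]],
    [[0, 0, 0], [0, 0, 0]],
    [[0, 0, 0], [0, 0, 0]],
    [[0, 0, 0], [0, 0, 0]],
    [[0, 0, 0], [0, 0, 0]],
    [[0, 0, 0], [0, 0, 0]]
  ]
}}

```text
time_s: 8.87
position: [0.6237, 0.0542, 0.1567]
tool_rot: [[-0.963, 0.268, 0.0], [0.268, 0.963, -0.0], [-0.0, -0.0, -1.0]]
ft_force: [0.8, 0.0, 0.2]
grip_width: -0.0002
gripper_force: 0.0
```

Call:
{"fn": "step_arm", "kwargs": {
  "targets": [
    [[0, 0, 0], [0, 0, 0]],
    [[0, 0, 0], [0, 0, 0]],
    [[0, 0, 0], [0, 0, 0]],
    [[0, 0, 0], [0, 0, 0]],
    [[0, 0, 0], [0, 0, 0]],
    [[0, 0, 0], [0, 0, 0]],
    [[0, 0, 0], [0, 0, 0]],
    [[0, 0, 0], [0, 0, 0]],
    [[0, 0, 0], [0, 0, 0]],
    [[0, 0, 0], [0, 0, 0]]
  ]
}}

```text
time_s: 9.7
position: [0.6237, 0.0542, 0.1567]
tool_rot: [[-0.963, 0.268, 0.0], [0.268, 0.963, -0.0], [-0.0, 0.0, -1.0]]
ft_force: [-0.5, -0.1, 0.7]
grip_width: 0.0002
gripper_force: 0.0
```

Call:
{"fn": "step_arm", "kwargs": {
  "targets": [
    [[0, 0, 0], [0, 0, 0]],
    [[0, 0, 0], [0, 0, 0]],
    [[0, 0, 0], [0, 0, 0]],
    [[0, 0, 0], [0, 0, 0]],
    [[0, 0, 0], [0, 0, 0]]
  ]
}}

```text
time_s: 10.12
position: [0.6237, 0.0542, 0.1567]
tool_rot: [[-0.963, 0.268, -0.0], [0.268, 0.963, -0.0], [0.0, -0.0, -1.0]]
ft_force: [0.0, 0.4, 0.3]
grip_width: -0.0004
gripper_force: 0.0
```

Call:
{"fn": "step_arm", "kwargs": {
  "targets": [
    [[0, 0, -0.03], [0, 0, 0]],
    [[0, 0, -0.08], [0, 0, 0]],
    [[0, 0, -0.14], [0, 0, 0]],
    [[0, 0, -0.2], [0, 0, 0]],
    [[0, 0, -0.25], [0, 0, 0]],
    [[0, 0, -0.29], [0, 0, 0]],
    [[0, 0, -0.31], [0, 0, 0]],
    [[0, 0, -0.31], [0, 0, 0]]
  ]
}}

```text
time_s: 10.78
position: [0.624, 0.0542, 0.2516]
tool_rot: [[-0.963, 0.268, 0.003], [0.268, 0.963, -0.0], [-0.003, 0.0, -1.0]]
ft_force: [-0.4, -0.4, -0.2]
grip_width: 0.0002
gripper_force: 0.0
```

Call:
{"fn": "step_arm", "kwargs": {
  "targets": [
    [[0.03, -0.01, 0], [0, 0, 0]],
    [[0.09, -0.02, 0], [0, 0, 0]],
    [[0.16, -0.03, 0], [0, 0, 0]],
    [[0.23, -0.05, 0], [0, 0, 0]],
    [[0.3, -0.06, 0], [0, 0, 0]],
    [[0.37, -0.08, 0], [0, 0, 0]],
    [[0.43, -0.09, 0], [0, 0, 0]],
    [[0.467, -0.1, 0], [0, 0, 0]],
    [[0.467, -0.1, 0], [0, 0, 0]],
    [[0.467, -0.1, 0], [0, 0, 0]]
  ]
}}

```text
time_s: 11.62
position: [0.4806, 0.063, 0.2496]
tool_rot: [[-0.963, 0.269, -0.0], [0.269, 0.963, 0.0], [0.0, 0.0, -1.0]]
ft_force: [1.3, 0.2, -0.0]
grip_width: -0.0004
gripper_force: 0.0
```

Call:
{"fn": "step_arm", "kwargs": {
  "targets": [
    [[0, 0, 0.04], [0, 0, 0]],
    [[0, 0, 0.1], [0, 0, 0]],
    [[0, 0, 0.16], [0, 0, 0]],
    [[0, 0, 0.22], [0, 0, 0]],
    [[0, 0, 0.28], [0, 0, 0]],
    [[0, 0, 0.33], [0, 0, 0]],
    [[0, 0, 0.355], [0, 0, 0]],
    [[0, 0, 0.365], [0, 0, 0]],
    [[0, 0, 0.365], [0, 0, 0]],
    [[0, 0, 0.365], [0, 0, 0]]
  ]
}}

```text
time_s: 12.45
position: [0.4813, 0.0629, 0.1407]
tool_rot: [[-0.963, 0.268, 0.001], [0.268, 0.963, -0.0], [-0.001, 0.0, -1.0]]
ft_force: [0.6, 0.3, -0.4]
grip_width: 0.0
gripper_force: 0.0
```

Call:
{"fn": "step_arm", "kwargs": {
  "targets": [
    [[0, 0, 0], [0, 0, 0]],
    [[0, 0, 0], [0, 0, 0]],
    [[0, 0, 0], [0, 0, 0]],
    [[0, 0, 0], [0, 0, 0]],
    [[0, 0, 0], [0, 0, 0]],
    [[0, 0, 0], [0, 0, 0]],
    [[0, 0, 0], [0, 0, 0]],
    [[0, 0, 0], [0, 0, 0]],
    [[0, 0, 0], [0, 0, 0]],
    [[0, 0, 0], [0, 0, 0]]
  ]
}}

```text
time_s: 13.28
position: [0.4806, 0.063, 0.1402]
tool_rot: [[-0.963, 0.268, -0.0], [0.268, 0.963, 0.0], [0.0, -0.0, -1.0]]
ft_force: [0.1, -0.5, 0.8]
grip_width: 0.0
gripper_force: 0.0
```

Call:
{"fn": "step_arm", "kwargs": {
  "targets": [
    [[0, 0, 0], [0, 0, 0]],
    [[0, 0, 0], [0, 0, 0]],
    [[0, 0, 0], [0, 0, 0]],
    [[0, 0, 0], [0, 0, 0]],
    [[0, 0, 0], [0, 0, 0]],
    [[0, 0, 0], [0, 0, 0]],
    [[0, 0, 0], [0, 0, 0]],
    [[0, 0, 0], [0, 0, 0]],
    [[0, 0, 0], [0, 0, 0]],
    [[0, 0, 0], [0, 0, 0]]
  ]
}}

```text
time_s: 14.12
position: [0.4806, 0.063, 0.1402]
tool_rot: [[-0.963, 0.268, -0.0], [0.268, 0.963, -0.0], [0.0, -0.0, -1.0]]
ft_force: [-0.3, 0.2, -0.1]
grip_width: 0.0001
gripper_force: 0.0
```

Call:
{"fn": "step_arm", "kwargs": {
  "targets": [
    [[0, 0, 0], [0, 0, 0]],
    [[0, 0, 0], [0, 0, 0]],
    [[0, 0, 0], [0, 0, 0]],
    [[0, 0, 0], [0, 0, 0]],
    [[0, 0, 0], [0, 0, 0]]
  ]
}}

```text
time_s: 14.53
position: [0.4806, 0.063, 0.1402]
tool_rot: [[-0.963, 0.268, -0.0], [0.268, 0.963, -0.0], [0.0, -0.0, -1.0]]
ft_force: [0.2, 0.5, 0.3]
grip_width: 0.0001
gripper_force: 0.0
```

```bash
python3 - <<'E'
from h import *
im,z,K,R,t=cam("scene"); cv2.imwrite("pics/s2.png",im[...,::-1])
o=env.observe(); print(o["time_s"],o["position"],o["ft_force"])
E
```

```text
14.5833 [0.4806354  0.06297982 0.14021854] [0.61875889 0.30963902 0.58927149]
```

View pics/s2.png

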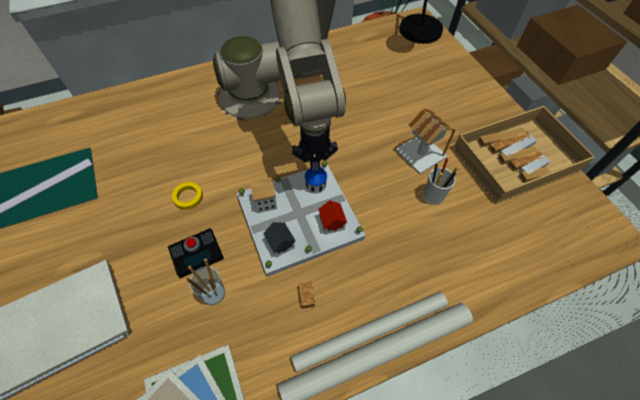

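The scene view shows the fingers just above the blue roof at about (316,172) and everything else where it was. Now rising, crossing to the recorder and going down above the button.

Call:
{"fn": "step_arm", "kwargs": {
  "targets": [
    [[0, 0, -0.03], [0, 0, 0]],
    [[0, 0, -0.08], [0, 0, 0]],
    [[0, 0, -0.14], [0, 0, 0]],
    [[0, 0, -0.2], [0, 0, 0]],
    [[0, 0, -0.26], [0, 0, 0]],
    [[0, 0, -0.32], [0, 0, 0]],
    [[0, 0, -0.365], [0, 0, 0]],
    [[0, 0, -0.365], [0, 0, 0]]
  ]
}}

```text
time_s: 15.25
position: [0.4815, 0.0629, 0.2529]
tool_rot: [[-0.963, 0.268, 0.006], [0.268, 0.963, -0.001], [-0.006, 0.001, -1.0]]
ft_force: [-0.9, -0.1, -1.2]
grip_width: 0.0004
gripper_force: 0.0
```

Call:
{"fn": "step_arm", "kwargs": {
  "targets": [
    [[-0.02, -0.04, 0], [0, 0, 0]],
    [[-0.05, -0.11, 0], [0, 0, 0]],
    [[-0.08, -0.18, 0], [0, 0, 0]],
    [[-0.11, -0.25, 0], [0, 0, 0]],
    [[-0.14, -0.32, 0], [0, 0, 0]],
    [[-0.17, -0.39, 0], [0, 0, 0]],
    [[-0.2, -0.46, 0], [0, 0, 0]],
    [[-0.23, -0.53, 0], [0, 0, 0]],
    [[-0.25, -0.58, 0], [0, 0, 0]],
    [[-0.264, -0.612, 0], [0, 0, 0]]
  ]
}}

```text
time_s: 16.08
position: [0.5075, -0.1367, 0.249]
tool_rot: [[-0.963, 0.27, -0.001], [0.27, 0.963, 0.0], [0.001, 0.0, -1.0]]
ft_force: [-0.8, 0.8, 0.1]
grip_width: 0.0001
gripper_force: 0.0
```

Call:
{"fn": "step_arm", "kwargs": {
  "targets": [
    [[-0.02, -0.04, 0], [0, 0, 0]],
    [[-0.05, -0.11, 0], [0, 0, 0]],
    [[-0.08, -0.18, 0], [0, 0, 0]],
    [[-0.11, -0.25, 0], [0, 0, 0]],
    [[-0.14, -0.33, 0], [0, 0, 0]],
    [[-0.18, -0.41, 0], [0, 0, 0]],
    [[-0.22, -0.5, 0], [0, 0, 0]],
    [[-0.25, -0.58, 0], [0, 0, 0]],
    [[-0.264, -0.612, 0], [0, 0, 0]],
    [[-0.264, -0.612, 0], [0, 0, 0]]
  ]
}}

```text
time_s: 16.92
position: [0.5346, -0.335, 0.2487]
tool_rot: [[-0.963, 0.27, -0.001], [0.27, 0.963, 0.001], [0.001, 0.0, -1.0]]
ft_force: [-0.2, -0.3, -0.3]
grip_width: 0.0001
gripper_force: 0.0
```

Call:
{"fn": "step_arm", "kwargs": {
  "targets": [
    [[0, 0, 0.03], [0, 0, 0]],
    [[0, 0, 0.1], [0, 0, 0]],
    [[0, 0, 0.17], [0, 0, 0]],
    [[0, 0, 0.24], [0, 0, 0]],
    [[0, 0, 0.31], [0, 0, 0]],
    [[0, 0, 0.38], [0, 0, 0]],
    [[0, 0, 0.44], [0, 0, 0]],
    [[0, 0, 0.49], [0, 0, 0]],
    [[0, 0, 0.52], [0, 0, 0]],
    [[0, 0, 0.52], [0, 0, 0]]
  ]
}}

```text
time_s: 17.75
position: [0.5341, -0.3313, 0.0918]
tool_rot: [[-0.964, 0.267, -0.003], [0.267, 0.964, 0.003], [0.003, 0.002, -1.0]]
ft_force: [0.4, -0.8, 0.2]
grip_width: -0.0
gripper_force: 0.0
```

Call:
{"fn": "step_arm", "kwargs": {
  "targets": [
    [[0, 0, 0], [0, 0, 0]],
    [[0, 0, 0], [0, 0, 0]]
  ]
}}

```text
time_s: 17.92
position: [0.5351, -0.3331, 0.0948]
tool_rot: [[-0.963, 0.268, 0.001], [0.268, 0.963, -0.001], [-0.002, -0.001, -1.0]]
ft_force: [-0.3, -0.4, 0.9]
grip_width: 0.0001
gripper_force: 0.0
```

Call:
{"fn": "step_arm", "kwargs": {
  "targets": [
    [[0, 0, 0.02], [0, 0, 0]],
    [[0, 0, 0.04], [0, 0, 0]],
    [[0, 0, 0.06], [0, 0, 0]],
    [[0, 0, 0.08], [0, 0, 0]],
    [[0, 0, 0.09], [0, 0, 0]],
    [[0, 0, 0.1], [0, 0, 0]],
    [[0, 0, 0.105], [0, 0, 0]],
    [[0, 0, 0.11], [0, 0, 0]],
    [[0, 0, 0.11], [0, 0, 0]],
    [[0, 0, 0.11], [0, 0, 0]]
  ]
}}

```text
time_s: 18.75
position: [0.5346, -0.3333, 0.0626]
tool_rot: [[-0.963, 0.268, 0.0], [0.268, 0.963, -0.001], [-0.001, -0.001, -1.0]]
ft_force: [-5.7, 4.3, 16.2]
grip_width: 0.0002
gripper_force: 7.8
```

Bottomed again (16 N, same depth). Rising clear.

Call:
{"fn": "step_arm", "kwargs": {
  "targets": [
    [[0, 0, -0.03], [0, 0, 0]],
    [[0, 0, -0.08], [0, 0, 0]],
    [[0, 0, -0.16], [0, 0, 0]],
    [[0, 0, -0.25], [0, 0, 0]],
    [[0, 0, -0.34], [0, 0, 0]],
    [[0, 0, -0.43], [0, 0, 0]],
    [[0, 0, -0.52], [0, 0, 0]],
    [[0, 0, -0.59], [0, 0, 0]],
    [[0, 0, -0.63], [0, 0, 0]],
    [[0, 0, -0.63], [0, 0, 0]]
  ]
}}

```text
time_s: 19.58
position: [0.5352, -0.3338, 0.2528]
tool_rot: [[-0.963, 0.268, 0.004], [0.268, 0.963, -0.004], [-0.005, -0.003, -1.0]]
ft_force: [0.4, -0.2, -0.8]
grip_width: 0.0002
gripper_force: 0.0
```

Call:
{"fn": "step_arm", "kwargs": {
  "targets": [
    [[0, 0, 0], [0, 0, 0]],
    [[0, 0, 0], [0, 0, 0]],
    [[0, 0, 0], [0, 0, 0]],
    [[0, 0, 0], [0, 0, 0]]
  ]
}}

```text
time_s: 19.92
position: [0.5345, -0.3332, 0.2485]
tool_rot: [[-0.963, 0.268, -0.002], [0.268, 0.963, 0.001], [0.002, 0.001, -1.0]]
ft_force: [-0.3, 0.2, -0.0]
grip_width: -0.0003
gripper_force: 0.0
```

```bash
python3 - <<'E'
from h import *
from rig import close_job
im,z,K,R,t=cam("scene"); o=env.observe(); print(o["time_s"],o["position"],o["ft_force"])
h=cv2.cvtColor(im,cv2.COLOR_RGB2HSV).astype(int); m=((h[...,0]<6)|(h[...,0]>172))&(h[...,1]>150)&(h[...,2]>60)
a=m[232:255,180:203]; print("button px",a.sum(), np.argwhere(a).mean(0)+[232,180] if a.any() else "", "before 242.0 190.4")
print(close_job())
E
```

```text
19.9667 [ 0.53451153 -0.33320694  0.24878273] [-0.50827083 -0.04233684 -0.65919978]
button px 76 [242.         190.38157895] before 242.0 190.4
the job is handed in; nothing more can be done
None
```

I pressed and released the recorder button at the start and the end, held the fingertips just above the red-roofed house and then the pavilion for over two seconds each, finished clear with the button back up, and handed the job in at about 20 s; no verdict came back.

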